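Bring down the supply hutch's flap with the hook pole

ROBOT

A 7-joint arm with a two-finger parallel gripper is mounted at the origin on the work surface. World frame = base frame: x ahead of the robot, y to its left, z up, the work surface at z = 0. Lengths are in mm, angles in rad, forces in N, time in s.
With the tool pointing down it reaches from about 350 to 900 mm from the base axis. Payload 19.9 kg.
Tool frame: the origin (TCP) lies on the mounting face of the last link; the fingertips stand 173 mm ahead of it and the grasp point (between the pads) lies 155 mm ahead of it; z points along the fingers, y is the line along which they close (so a half turn about z gives the same grasp; the last joint's range is limited). The gripper opens to 85 mm and grips with 20 to 120 N. Pads are 22 mm wide; open, the fingers measure 114 mm over their backs; the gripper's body (76 mm by 85 mm) begins 54 mm behind the grasp point. The pads swing forward as they close: fully open they stand 13 mm farther back than shut.
Start: joints at [1.278, 0.417, -0.01, 1.614, 0.005, 1.111, -0.053], TCP at [155.118, -605.44, 404.66] pointing down, gripper open.
Joint ranges: [-2.81, 2.81], [-0.39, 2.02], [-1.27, 1.25], [0.06, 2.57], [-1.19, 4.33], [0.19, 2], [-2.82, 2.82]. Speed limits (rad/s): [1.89, 1.89, 2.39, 2.39, 3.01, 3.01, 3.01].

INTERFACE

Orientations are given as a unit quaternion [x, y, z, w].
In Python, from workcell import env, grab_frame, sign_off gives the robot as it stands.
- The arm moves only by the tool servo_tool, never from a script. Its argument "motion" is a list that holds one entry, the list of rows, each a list of 7 numbers: the finger opening in cm, from 0 to 8.54, then the shift along the tool's x, y, z in cm, then the turn, a rotation vector about the tool's x, y, z in rad. In form: [[[fingers, x, y, z, rx, ry, rz], ...]]. A call has 1 to 20 rows; each row is the pose to reach, as a shift and turn from the pose commanded when the call began, along the tool's axes at that moment; what a row does not reach only later rows make up. A row lasts 1/12 s, in which the tool goes at most 41.7 mm and 7.16 degrees, less where a joint would pass 70% of its speed; a pose out of reach is approached as far as the arm can. A call with a gripper value outside its range is refused whole. The fingers move at their own pace and stop on an object; "newtons" is the grip in N (left out, the last holds). Time passes only in rows, so rows that repeat a pose let the fingers close. It gives the time, the measured TCP pose, the force, the opening and the grip force at its end, in the units of the state.
- env.get_obs(): the state, without advancing time (a new reading comes with each control period).
- grab_frame(name): name is "side" or "top" or "wrist"; returns a dict with "frame" (400x640x3 uint8, red, green, blue), "fx", "fy", "cx", "cy" (pixels), "distortion" ([k1, k2, p1, p2, k3] as OpenCV has them; the pictures are not rectified), "R" (3x3) and "t" (3): a world point X has camera coordinates R X + t. Camera axes: x right, y down, z forward; pixel columns grow to the right and rows downward; lengths in mm; the calibration is good to about 2 mm. A picture is of the moment at which its call begins. There is no depth.
- sign_off(): hands the job in; it is judged then, once.
The state is a dict: "time": time; "joints": joint angles; "joint_velocities": joint speeds; "tau": joint torques, N m; "eef_pos": TCP position; "tcp_rot": TCP orientation; "force": force on the tool from outside, world axes, zero at the start; "torque": the same for the moment, N m; "finger_gap": opening from 0.0 (shut) to 1.0 (fully open); "grasp_force": force on a finger pad.
Only numpy, scipy, OpenCV 4.12 (cv2) and the standard library are available. Lean on these libraries where they do the work, as an engineer would, in place of code of your own. Each camera call takes 0.05 s, during which the arm holds its last target. There are 200 camera calls.

TASK

Take the hook pole from its rest, put its hook through the eye on the supply hutch's shut flap and draw the flap out of its catch. Then let it down slowly on the hook, never letting it drop, until its supports carry it: feel for its weight leaving the hook and do not press on. Unhook, and lay the pole back in both notches of its rest, hook at the same end as before; touch the flap with the pole only, and leave the other things on the table alone.

Things in the scene. Friction and masses are not known exactly. Their poses are not given: they have to be found in the camera images.
- hutch: Plywood table-top hutch, fixed: 340 mm wide, 220 deep, 312 high, a 45 mm tray on top. Origin: centre of underside; z up, -x out of its front, y along its width. On two brackets 90 mm up its front (y = -140, +140 mm, 56 mm long) stand rubber-tipped screw feet that carry the open flap. Their setting is not known: the flap may come to rest anywhere from 62 to 90 degrees from upright.
- flap: The hutch's plywood fall-front flap, 340 wide, 185 high, 12 mm thick, about 0.4 kg. Origin: middle of the hinge at its lower edge, 115 mm above the table. Shut: z up the panel, -x out of its face, y along the hinge. Its top comes out (-x) and down. A spring catch at the top yields to 6 to 8 N at the eye in the first 10 mm; then its own weight (2 to 3 N at the eye) drops it unless held back.
- eye (a point): Centre of the steel screw eye on the flap's face: hole 12 mm, wire 5 mm, 22 mm outside. The ring stands at right angles to face and hinge: its hole runs along y, parallel to the hinge. At (-34, 0, 155) mm in the flap's frame: mid width, 28 mm off the face, 30 mm below the upper edge. Axes as the flap's, turning with it.
- pole: Loose hook pole, 0.1 kg: batten 300 x 20 x 28 mm (28 upright), 6 mm steel hook at one end. Origin: centre of the batten; x along it towards the hook, z up as it lies. The rod leaves the end face at x = 150 mm on the axis, runs to x = 200 and turns square to the side (-y), its round end 30 mm off the axis. Balances about 25 mm from the origin towards the hook.
- hook_tip (a point): Middle of the round end of the pole's hook, at (198, -30, 0) mm in the pole's frame, axes as the pole's.
- rest: Fixed wooden rest in which the pole lies: base 240 x 75 x 12 mm, two notched uprights 18 mm thick, 56 mm wide at x = -90 and +90 mm, 59 mm high. Origin: centre of underside; x along the pole towards its hook. Notches 26 mm wide, floor 35 mm above the table: the pole's axis lies 49 mm up, its origin within 12 mm of the rest's middle.
- cone_plain: Bystander: brown pine cone standing on its base, 42 mm wide, 46 mm high. Origin: centre of its underside.
- cone_frosted: Bystander: white-frosted pine cone standing on its base, 38 mm wide, 41 mm high. Origin: centre of its underside.
- bell: Bystander: small bell ornament, 48 mm wide, 40 mm high. Origin: centre of its underside.
- spool: Bystander: flat spool of ribbon lying on its side disc, 68 mm wide, 28 mm high. Origin: centre of its underside.
- scissors: Bystander: pair of scissors lying flat, about 150 mm long, 8 mm high. Origin: pivot of the blades, on the table.
- tape: Bystander: roll of adhesive tape lying flat, 76 mm wide, 20 mm high. Origin: centre of its underside.
- glue: Bystander: upright glue bottle, 44 mm wide, 115 mm high. Origin: centre of its underside.

How it is judged (in metres and radians):
On the way, in this order (a step that is already met when the one before it is completed fails the run):
1. the pole's hook is through the eye (y of hook_tip in the frame of eye between -0.028 and -0.005 m and x of hook_tip in the frame of eye between -0.01 and 0.01 m and z of hook_tip in the frame of eye between -0.01 and 0.01 m and angle between flap's own z axis and vertical below 0.3 rad), for 0.2 s.
2. the flap is out of its catch and coming down, the hook still in the eye (y of hook_tip in the frame of eye between -0.028 and -0.005 m and x of hook_tip in the frame of eye between -0.01 and 0.01 m and z of hook_tip in the frame of eye between -0.01 and 0.01 m and angle between flap's own z axis and vertical above 0.5 rad).
3. the flap is nearly down, the hook still in the eye (y of hook_tip in the frame of eye between -0.028 and -0.005 m and x of hook_tip in the frame of eye between -0.01 and 0.01 m and z of hook_tip in the frame of eye between -0.01 and 0.01 m and angle between flap's own z axis and vertical above 1 rad).
At the end, for the whole second after the job is handed in: The flap lies open on its supports (more than 60 degrees from upright) and is at rest; the pole lies at rest in both notches of its rest, hook at the same end as at the start and level with the batten, lengthwise within 50 mm of the rest's middle (angle between flap's own z axis and vertical above 1.05 rad and angle between pole's own z axis and vertical below 0.08 rad and x of hook_tip in the frame of rest above 0.13 m and x of pole in the frame of rest between -0.05 and 0.05 m and y of pole in the frame of rest between -0.008 and 0.008 m and z of pole in the frame of rest between 0.044 and 0.054 m and angle between the x axis of pole and the x axis of rest, either way round below 0.08 rad and linear speed of pole below 0.02 m/s and angular speed of flap below 0.05 rad/s); the robot touches nothing.
It fails at once if the robot itself touches the flap or the hutch (contact force between any of the fingers, the arm and hutch above 0.5 N).
It fails at once if the pole bears on the hutch, its flap or its eye with more than 20 N (contact force between pole and hutch above 20 N).
It fails at once if out of its catch (more than 17 degrees open), the flap is pressed or pulled by the pole with more than 6 N (angle between flap's own z axis and vertical above 0.3 rad and contact force between pole and hutch above 6 N).
It fails at once if the flap falls or is flung (turns faster than 1.5 rad/s) (angular speed of flap above 1.5 rad/s).
It fails at once if one of the other things on the table is moved more than 20 mm (distance of any of cone_plain, cone_frosted, bell, spool, scissors, tape, glue from where it was at the start of the episode above 0.02 m).
It also fails if it takes over 72 s, if anything falls off the work surface, if the arm or the gripper's body presses on something with over 40 N, if the wrist force passes 120 N, or if a joint passes its speed limit or range.

## Working session

There is one attempt and no reset: what is moved stays moved. The work goes in short steps, Python scripts to look and compute and a tool call to move; the robot and the scene stay as the last step left them, time stands still between calls to the robot, and variables do not carry over. Pictures are saved under pics/ and viewed, at most 13 in all, crops included, and the job is handed in when it is done.

Besides the shell and the picture viewer there is one more tool, called after "Call:" as name(argument=value, ...), one argument or row to a line, values as JSON. servo_tool: Moves the arm, as the interface text tells. Its arguments: {"type":"object","properties":{"motion":{"type":"array","items":{"type":"array","items":{"type":"array","items":{"type":"number"}}}},"newtons":{"type":"number"}},"required":["motion"]}

```bash
ls; mkdir -p pics; cat > h.py <<'E'
import numpy as np, cv2
from workcell import env, grab_frame, sign_off
from scipy.spatial.transform import Rotation as Rot
def snap(n,fn):
    f=grab_frame(n); cv2.imwrite('pics/'+fn+'.png',cv2.cvtColor(f['frame'],cv2.COLOR_RGB2BGR)); 
    np.savez('pics/'+fn+'.npz',**{k:np.array(v) for k,v in f.items()}); return f
def load(fn): return dict(np.load('pics/'+fn+'.npz'))
def KD(f): return np.array([[f['fx'],0,f['cx']],[0,f['fy'],f['cy']],[0,0,1.]],float),np.array(f['distortion'],float)
def proj(f,X):
    K,D=KD(f); r,_=cv2.Rodrigues(np.array(f['R'],float)); return cv2.projectPoints(np.array(X,float).reshape(-1,1,3),r,np.array(f['t'],float),K,D)[0].reshape(-1,2)
def ray(f,p):
    K,D=KD(f); u=cv2.undistortPoints(np.array(p,float).reshape(-1,1,2),K,D).reshape(-1,2)
    R=np.array(f['R'],float); d=np.c_[u,np.ones(len(u))]@R; return -R.T@np.array(f['t'],float), d/np.linalg.norm(d,axis=1)[:,None]
def onz(f,p,z):
    c,d=ray(f,p); return c+d*((z-c[2])/d[:,2])[:,None]
def tri(fs,ps):
    A=np.zeros((3,3));b=np.zeros(3);L=[]
    for f,p in zip(fs,ps):
        c,d=ray(f,[p]); M=np.eye(3)-np.outer(d[0],d[0]); A+=M;b+=M@c;L.append((M,c))
    X=np.linalg.solve(A,b); return X,[np.linalg.norm(M@(X-c)) for M,c in L]
E
python3 - <<'E'
from h import *
np.set_printoptions(precision=3,suppress=True)
o=env.get_obs(); print(o)
for n in['side','top','wrist']:
    f=snap(n,n+'0'); print(n,-np.array(f['R']).T@f['t'],f['fx'],np.array(f['R']).tolist())
E
```

```text
pics
{'time': 0.0, 'joints': array([ 1.279,  0.418, -0.01 ,  1.614,  0.005,  1.111, -0.053]), 'joint_velocities': array([-0.001,  0.001,  0.001,  0.002,  0.   , -0.002, -0.   ]), 'tau': array([  0.   , -86.445,   0.679, -43.49 ,   0.019,   0.007,   0.   ]), 'eef_pos': array([ 155.088, -605.297,  404.055]), 'tcp_rot': array([ 0.992,  0.125, -0.   , -0.001]), 'force': array([ 0.464,  1.048, -0.475]), 'torque': array([ 0.006, -0.025, -0.009]), 'grasp_force': 0.0, 'finger_gap': 0.9991736381073772}
side [ 854.89   885.643 1224.606] 453.02599433719195 [[-0.9353435357195596, 0.3533682689570414, -0.01622765176903488], [0.283062879141761, 0.72016034021776, -0.6334386243586799], [-0.2121505989612328, -0.5970761684004344, -0.7736227585126009]]
top [ 315.308   36.962 1476.368] 497.83264154987353 [[-0.02255686253087259, -0.9992173880584576, -0.03249306625108452], [-0.9811263301241706, 0.028368463947702146, -0.19127559852298145], [0.19204768233394587, 0.027565225464014843, -0.9809983924835342]]
wrist [ 230.906 -584.778  374.651] 324.2854184893855 [[0.24793930648124715, -0.9687717819449665, -0.002708285209005625], [-0.9216854586861839, -0.2367475725017468, 0.30732149641860323], [-0.2983655736643183, -0.07370089159369216, -0.9516018931413797]]
```

View pics/top0.png

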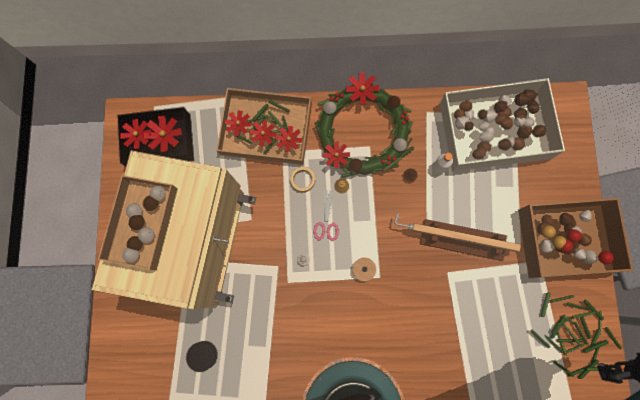

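View pics/side0.png

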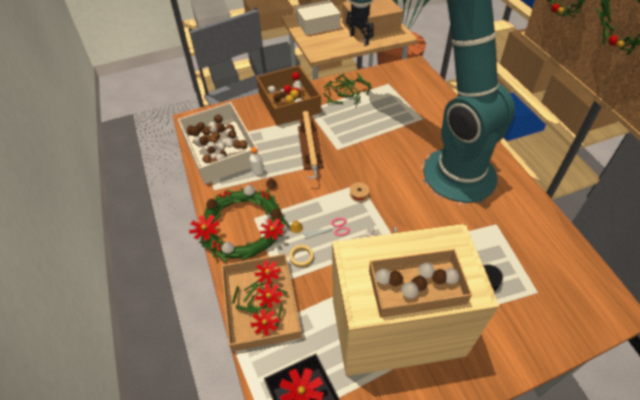

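The top view shows the hutch at left with its front facing right and the eye near (222,240). The pole lies in its rest at about (412–518, 228–247), hook at left near (397,217). In the side view the hutch is seen from behind, and the pole runs (305,112)–(315,188). Next I take enlarged crops to measure from.

```bash
python3 - <<'E'
from h import *
def crop(fn,x,y,w,h,s):
    im=cv2.imread('pics/%s.png'%fn)[y:y+h,x:x+w]; im=cv2.resize(im,None,fx=s,fy=s,interpolation=cv2.INTER_CUBIC)
    for i in range(0,w,20): cv2.putText(im,str(x+i),(i*s,8),0,.3,(0,0,255)); im[::4,i*s]=(0,0,255)
    for j in range(0,h,20): cv2.putText(im,str(y+j),(0,j*s+4),0,.3,(255,0,0)); im[j*s,::4]=(255,0,0)
    return im
A=crop('top0',385,200,140,70,5)          #700x350
B=crop('side0',285,100,50,100,5)         #250x500
C=crop('top0',90,145,170,170,3)            #510
o=np.zeros((590,800,3),np.uint8); o[:350,:700]=A
cv2.imwrite('pics/c1.png',o[:350,:700])
o=np.zeros((510,770,3),np.uint8); o[:500,:250]=B; o[:510,255:765]=C; cv2.imwrite('pics/c2.png',o)
E
```

```text
(no output)
```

View pics/c1.png

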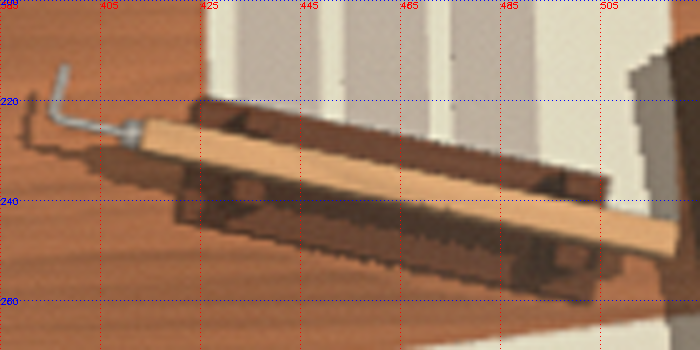

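View pics/c2.png

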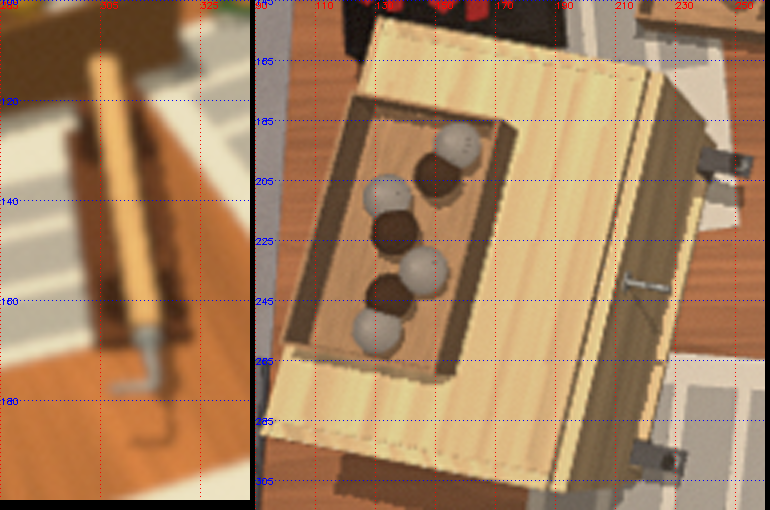

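```bash
python3 - <<'E'
from h import *
np.set_printoptions(precision=1,suppress=True)
t,s=load('top0'),load('side0')
for n,a,b in [('tip',(398,213.3),(308,177.4)),('elbow',(396,223.2),(315.6,177)),('hookend',(413.6,226.9),(314.2,164.6)),('farend',(520.3,247.9),(305.6,111.4))]:
    print(n,*tri([t,s],[a,b]))
print('z63',onz(t,[(413.6,226.9),(520.3,247.9)],63)); print('z49',onz(t,[(398,213.3),(396,223.2)],49))
c=onz(t,[(131,150),(221.7,167.7),(189.3,308.3),(92.3,290)],312);print('roof',c,[np.linalg.norm(c[i]-c[i-1]) for i in range(4)])
print('eye',onz(t,[(213.3,239.7),(227.7,241.7)],270),'flaptop',onz(t,[(90+410/3,145+25),(90+312/3,145+490/3)],300))
# rest top corners at z 12
print('base',onz(t,[(385+38,200+18),(385+122,200+34.5),(385+118.5,200+61),(385+34.5,200+44.5)],12))
E
```

```text
tip [ 543.  -144.    50.7] [np.float64(1.288283374691192), np.float64(1.2882833746912619)]
elbow [ 515.8 -137.7   47.9] [np.float64(0.14339361230679773), np.float64(0.14339361230682166)]
hookend [ 502.7 -185.8   59.1] [np.float64(0.32282317468317273), np.float64(0.32282317468320854)]
farend [ 435.1 -475.5   60.7] [np.float64(0.8713916715126909), np.float64(0.8713916715126637)]
z63 [[ 501.9 -185.    63. ]
 [ 435.7 -475.1   63. ]]
z49 [[ 544.4 -144.9   49. ]
 [ 515.8 -137.6   49. ]]
roof [[677.1 531.  312. ]
 [626.  308.3 312. ]
 [295.2 377.1 312. ]
 [342.9 602.7 312. ]] [np.float64(341.8533053210118), np.float64(228.45272334350435), np.float64(337.81107442689284), np.float64(230.5660713938144)]
eye [[456.3 335.8 270. ]
 [450.4 300.4 270. ]] flaptop [[623.  298.8 300. ]
 [294.7 369.7 300. ]]
base [[ 534.3 -222.    12. ]
 [ 479.6 -459.9   12. ]
 [ 403.5 -442.7   12. ]
 [ 456.5 -207.    12. ]]
```

Pole axis about 48–50 mm up and 298 mm long, rest and hutch sizes match the text (roof 340 x 229 mm with the flap; the eye comes out near (453,309) at 270 mm). Now the move to above the pole.

```bash
cat >> h.py <<'E'
np.set_printoptions(precision=2,suppress=True)
def down(az): # tool z down, tool x at azimuth az (deg)
    a=np.radians(az); return np.array([[np.cos(a),np.sin(a),0],[np.sin(a),-np.cos(a),0],[0,0,-1]])
def go(pos,az,R=None):
    o=env.get_obs(); R0=Rot.from_quat(o['tcp_rot']).as_matrix(); R1=down(az) if R is None else R
    d=R0.T@(np.array(pos)-o['eef_pos'])/10; r=Rot.from_matrix(R0.T@R1).as_rotvec()
    print('t',o['time'],'pos',o['eef_pos'],'F',o['force'],'shift cm',d,'rot',np.round(r,4)); return d,r
E
python3 - <<'E'
from h import *
go([481.2,-281.7,300],77.0)
E
```

```text
t 0.15 pos [ 155.06 -605.35  404.21] F [ 0.79 -0.41  0.54] shift cm [ 39.63 -23.25  10.44] rot [-0.   -0.   -1.09]
```

Call:
servo_tool(
  motion=[
    [[8.5,3.6,-2.1,0.95,0,0,-0.1],[8.5,7.2,-4.2,1.9,0,0,-0.2],[8.5,10.8,-6.3,2.85,0,0,-0.3],[8.5,14.4,-8.4,3.8,0,0,-0.4],[8.5,18,-10.6,4.75,0,0,-0.5],[8.5,21.6,-12.7,5.7,0,0,-0.6],[8.5,25.2,-14.8,6.6,0,0,-0.7],[8.5,28.8,-16.9,7.6,0,0,-0.8],[8.5,32.4,-19,8.5,0,0,-0.9],[8.5,36,-21.1,9.5,0,0,-1.0],[8.5,39.6,-23.2,10.4,0,0,-1.09],[8.5,39.6,-23.2,10.4,0,0,-1.09],[8.5,39.6,-23.2,10.4,0,0,-1.09],[8.5,39.6,-23.2,10.4,0,0,-1.09]],
  ],
)

```text
time: 1.32
eef_pos: [481.3, -282.1, 300.3]
tcp_rot: [0.783, 0.622, -0.0, -0.0]
force: [-0.1, -0.6, 0.5]
finger_gap: 0.994
grasp_force: 0.0
```

```bash
python3 - <<'E'
from h import *
go([481.2,-281.7,204],77.0); f=snap('wrist','w1')
print(proj(f,[[481.2,-281.7,63]]), -np.array(f['R']).T@f['t'])
E
```

```text
t 1.3167 pos [ 481.32 -282.05  300.3 ] F [-0.06 -0.62  0.47] shift cm [ 0.03 -0.01  9.63] rot [-0. -0. -0.]
[[325.46 220.24]] [ 498.87 -204.51  270.85]
```

View pics/w1.png

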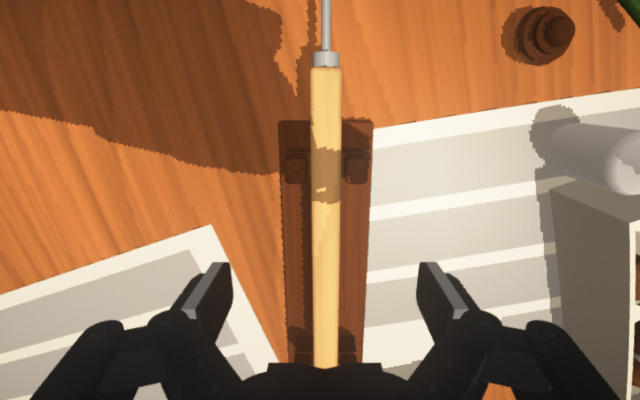

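The pole is centred between the fingers (axis at column 326, batten end at row 66, upright at rows 145–185), parallel to the tool; the glue bottle (600,160) is clear of the fingers. Descending and gripping.

Call:
servo_tool(
  motion=[
    [[8.5,0,0,3,0,0,0],[8.5,0,0,6,0,0,0],[8.5,0,0,8,0,0,0],[8.5,0,0,9.3,0,0,0],[8.5,0,0,9.6,0,0,0],[8.5,0,0,9.6,0,0,0],[5,0,0,9.6,0,0,0],[3.5,0,0,9.6,0,0,0],[2.5,0,0,9.6,0,0,0],[1.5,0,0,9.6,0,0,0],[1,0,0,9.6,0,0,0],[1,0,0,9.6,0,0,0],[1,0,0,9.6,0,0,0],[1,0,0,9.6,0,0,0]],
  ],
  newtons=80,
)

```text
time: 2.53
eef_pos: [481.3, -282.5, 205.3]
tcp_rot: [0.784, 0.621, -0.0, 0.0]
force: [-2.3, 1.1, 9.7]
finger_gap: 0.222
grasp_force: 78.3
```

```bash
python3 - <<'E'
from h import *
o=env.get_obs(); print(o['eef_pos'],o['force'],o['torque'],o['finger_gap'],o['grasp_force'])
f=load('w1'); e=onz(f,[(326,66)],63)[0]; print('end',e,'tip dist along u from TCP', (e[:2]-o['eef_pos'][:2])@[.2245,.9745])
print('grip axis',onz(f,[(326,66),(326,300)],63))
E
```

```text
[ 481.28 -282.46  205.27] [-2.35  1.13  9.67] [0.21 0.65 0.05] 0.22159798498460395 78.33690762519836
end [ 503.85 -185.76   63.  ] tip dist along u from TCP 99.30337877586193
grip axis [[ 503.85 -185.76   63.  ]
 [ 467.12 -344.07   63.  ]]
```

Call:
servo_tool(
  motion=[
    [[1,0,0,-0.5,0,0,0],[1,0,0,-1.5,0,0,0],[1,0,0,-3,0,0,0],[1,0,0,-5,0,0,0],[1,0,0,-7.5,0,0,0],[1,0,0,-10,0,0,0],[1,0,0,-12.5,0,0,0],[1,0,0,-15,0,0,0],[1,0,0,-17.5,0,0,0],[1,0,0,-20,0,0,0],[1,0,0,-21.5,0,0,0],[1,0,0,-22,0,0,0],[1,0,0,-22,0,0,0]],
  ],
  newtons=110,
)

```text
time: 3.62
eef_pos: [481.1, -282.3, 426.1]
tcp_rot: [0.784, 0.621, 0.0, 0.001]
force: [-0.3, 0.2, -1.0]
finger_gap: 0.221
grasp_force: 107.4
```

```bash
python3 - <<'E'
from h import *
o=env.get_obs(); print(o['force'],o['torque'],o['finger_gap'],o['grasp_force'],o['joints'])
go([359.4,137.3,426.3],77.8)
E
```

```text
[-0.26  0.23 -1.01] [0.05 0.04 0.02] 0.22136179366569708 107.39555239677429 [ 0.81  0.3  -0.41  1.75  0.13  1.12  0.13]
t 3.6167 pos [ 481.11 -282.33  426.06] F [-0.26  0.23 -1.01] shift cm [ 38.08 -21.42  -0.1 ] rot [ 0.    0.   -0.02]
```

Call:
servo_tool(
  motion=[
    [[1,1.5,-0.8,0,0,0,0],[1,4,-2.2,0,0,0,0],[1,7,-3.9,0,0,0,0],[1,10,-5.6,0,0,0,0],[1,13,-7.3,0,0,0,-0.005],[1,16,-9,0,0,0,-0.01],[1,19,-10.7,0,0,0,-0.01],[1,22,-12.4,0,0,0,-0.01],[1,25,-14.1,0,0,0,-0.015],[1,28,-15.8,0,0,0,-0.015],[1,31,-17.4,0,0,0,-0.015],[1,34,-19.1,0,0,0,-0.015],[1,36.5,-20.5,0,0,0,-0.015],[1,37.6,-21.2,0,0,0,-0.015],[1,38,-21.4,0,0,0,-0.015],[1,38,-21.4,0,0,0,-0.015],[1,38,-21.4,0,0,0,-0.015]],
  ],
)

```text
time: 5.03
eef_pos: [359.5, 135.6, 424.2]
tcp_rot: [0.779, 0.627, -0.0, -0.0]
force: [-0.4, 0.6, -0.9]
finger_gap: 0.219
grasp_force: 107.4
```

```bash
python3 - <<'E'
from h import *
o=env.get_obs(); print(o['force'],o['torque'],o['joints'],o['tcp_rot'])
go([359.4,137.3,426.3],77.8)
f=snap('top','t1')
R=Rot.from_quat(o['tcp_rot']).as_matrix(); tip=R@[147.5,30,156.3]+o['eef_pos']; print('tip',tip,proj(f,tip),'eye',proj(f,[452.8,309,270]))
im=cv2.imread('pics/t1.png'); x,y,w,h=200,215,90,60
im=cv2.resize(im[y:y+h,x:x+w],None,fx=8,fy=8,interpolation=cv2.INTER_CUBIC)
for i in range(0,w,10): cv2.putText(im,str(x+i),(i*8,8),0,.35,(0,0,255)); im[::6,i*8]=(0,0,255)
for j in range(0,h,10): cv2.putText(im,str(y+j),(0,j*8+4),0,.35,(255,0,0)); im[j*8,::6]=(255,0,0)
cv2.imwrite('pics/t1c.png',im)
E
```

```text
[-0.4   0.57 -0.9 ] [-0.02 -0.04  0.04] [ 0.4  -0.04 -0.81  2.12 -0.03  1.05 -0.61] [ 0.78  0.63 -0.   -0.  ]
t 5.0333 pos [359.54 135.58 424.18] F [-0.4   0.57 -0.9 ] shift cm [ 0.16 -0.05 -0.21] rot [-0.  0. -0.]
tip [420.22 273.25 267.81] [[238.86 253.9 ]] eye [[224.22 240.83]]
```

View pics/t1c.png

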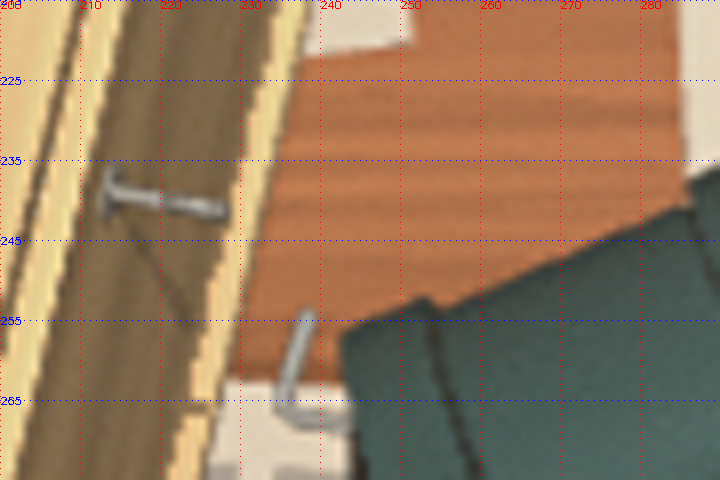

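```bash
cat >> h.py <<'E'
H=np.array([.2113,.9774,0]); HY=np.array([-.9774,.2113,0]); T=np.array([147.5,30,156.3]); EYE=np.array([452.8,309,270.])
def tip():
    o=env.get_obs(); return Rot.from_quat(o['tcp_rot']).as_matrix()@T+o['eef_pos']
def rel(E=EYE):  # tip relative to eye along hutch x,y,z ; force in same axes
    o=env.get_obs(); M=np.array([H,HY,[0,0,1]]); print('t %.2f'%o['time'],'tip rel eye(hx,hy,z)',M@(tip()-E),'F',M@o['force'],'M',M@o['torque'])
def tipto(p,az=77.8): # tool move to put tip at p
    return go(np.array(p)-down(az)@T,az)
E
python3 - <<'E'
from h import *
f=load('t1'); e=onz(f,[(228.4,241.2)],270)[0]; print('ring end',e,'eye',e+11*H, onz(f,[(238.3,255.2)],268))
rel(); tipto(EYE+25*HY)
E
```

```text
ring end [451.6  298.74 270.  ] eye [453.93 309.5  270.  ] [[417.09 274.55 268.  ]]
t 5.08 tip rel eye(hx,hy,z) [-42.02  23.99  -2.07] F [-0.79  0.58 -1.15] M [0.01 0.05 0.01]
t 5.0833 pos [359.67 135.36 424.27] F [-0.74 -0.65 -1.15] shift cm [ 4.19 -0.08 -0.2 ] rot [-0.  0. -0.]
```

Call:
servo_tool(
  motion=[
    [[1,0.5,0,-0.1,0,0,0],[1,1.2,0,-0.2,0,0,0],[1,2,0,-0.2,0,0,0],[1,2.8,-0.1,-0.2,0,0,0],[1,3.5,-0.1,-0.2,0,0,0],[1,4,-0.1,-0.2,0,0,0],[1,4.2,-0.1,-0.2,0,0,0],[1,4.2,-0.1,-0.2,0,0,0],[1,4.2,-0.1,-0.2,0,0,0],[1,4.2,-0.1,-0.2,0,0,0]],
  ],
)

```text
time: 5.92
eef_pos: [367.4, 177.3, 426.7]
tcp_rot: [0.779, 0.627, -0.0, 0.0]
force: [0.9, 0.0, -0.9]
finger_gap: 0.215
grasp_force: 107.4
```

```bash
python3 - <<'E'
from h import *
rel(); tipto(EYE-14*HY)
f=snap('top','t2')
im=cv2.imread('pics/t2.png'); x,y,w,h=195,220,60,60
im=cv2.resize(im[y:y+h,x:x+w],None,fx=9,fy=9,interpolation=cv2.INTER_CUBIC)
for i in range(0,w,10): cv2.putText(im,str(x+i),(i*9,8),0,.35,(0,0,255)); im[::6,i*9]=(0,0,255)
for j in range(0,h,10): cv2.putText(im,str(y+j),(0,j*9+4),0,.35,(255,0,0)); im[j*9,::6]=(255,0,0)
cv2.imwrite('pics/t2c.png',im)
E
```

```text
t 5.92 tip rel eye(hx,hy,z) [ 0.65 25.31  0.32] F [ 0.22 -0.83 -0.87] M [ 0.01 -0.05  0.02]
t 5.9167 pos [367.39 177.32 426.65] F [ 0.86  0.04 -0.87] shift cm [-0.06  3.97  0.03] rot [-0.  0. -0.]
```

View pics/t2c.png

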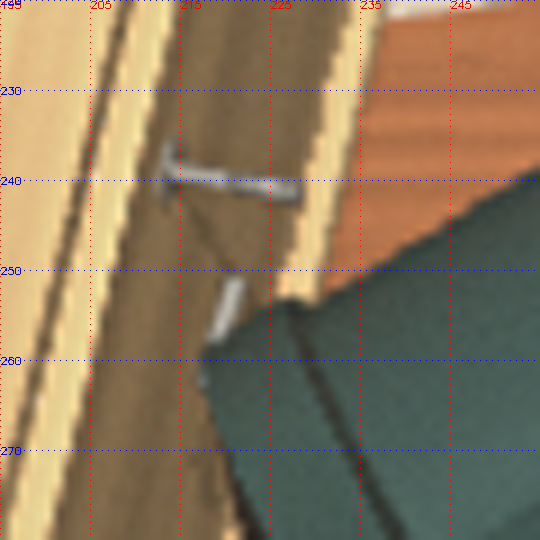

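Hook finger (tip at (221,251)) lines up with the ring centre (about (224,240.6)) along the hinge direction. Now I slide it in gently.

Call:
servo_tool(
  motion=[
    [[1,0,0.5,0,0,0,0],[1,0,1,0,0,0,0],[1,0,1.5,0,0,0,0],[1,0,1.9,0,0,0,0],[1,0,2.2,0,0,0,0],[1,0,2.5,0,0,0,0],[1,0,2.8,0,0,0,0],[1,0,2.8,0,0,0,0]],
  ],
)

```text
time: 6.63
eef_pos: [395.2, 171.4, 426.6]
tcp_rot: [0.779, 0.627, -0.0, -0.0]
force: [-0.5, -1.0, -2.2]
finger_gap: 0.218
grasp_force: 107.4
```

```bash
python3 - <<'E'
from h import *
rel(); tipto(EYE-14*HY)
E
```

```text
t 6.63 tip rel eye(hx,hy,z) [ 0.83 -3.12  0.36] F [-1.09  0.27 -2.16] M [ 0.05  0.03 -0.02]
t 6.6333 pos [395.24 171.43 426.64] F [-0.49 -1.01 -2.16] shift cm [-0.08  1.12  0.03] rot [-0. -0. -0.]
```

Call:
servo_tool(
  motion=[
    [[1,-0.05,0.4,0,0,0,0],[1,-0.05,0.8,0,0,0,0],[1,-0.05,1.1,0,0,0,0],[1,-0.05,1.1,0,0,0,0],[1,-0.05,1.1,0,0,0,0],[1,-0.05,1.1,0,0,0,0]],
  ],
)

```text
time: 7.13
eef_pos: [405.4, 168.7, 426.7]
tcp_rot: [0.779, 0.627, -0.0, -0.0]
force: [0.1, -2.0, -2.3]
finger_gap: 0.222
grasp_force: 107.5
```

```bash
python3 - <<'E'
from h import *
rel()
f=snap('top','t3')
im=cv2.imread('pics/t3.png'); x,y,w,h=195,215,60,60
im=cv2.resize(im[y:y+h,x:x+w],None,fx=8,fy=8,interpolation=cv2.INTER_CUBIC)
cv2.imwrite('pics/t3c.png',im)
E
```

```text
t 7.13 tip rel eye(hx,hy,z) [  0.23 -13.66   0.34] F [-1.95 -0.53 -2.3 ] M [-0.19  0.46 -0.24]
```

View pics/t3c.png

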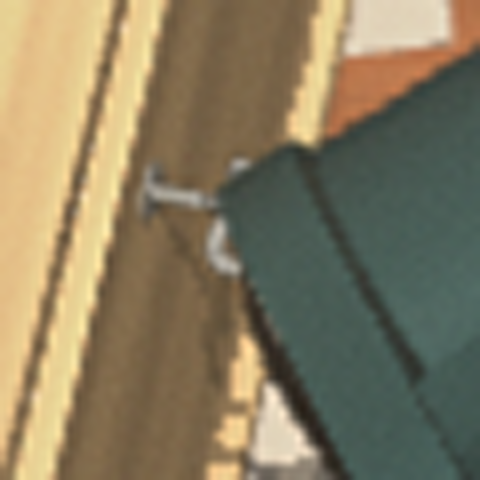

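The picture shows the hook tip at (240,160)/8 beyond the ring's stem line, so it is through the eye. The force says the rod bears slightly on the inner/upper wall, so I ease to the centre and then list the arc for the pull.

Call:
servo_tool(
  motion=[
    [[1,-0.1,0,0.08,0,0,0],[1,-0.25,0,0.17,0,0,0],[1,-0.25,0,0.17,0,0,0],[1,-0.25,0,0.17,0,0,0]],
  ],
)

```text
time: 7.52
eef_pos: [404.8, 166.4, 425.0]
tcp_rot: [0.779, 0.627, 0.0, -0.0]
force: [-0.2, -0.0, -0.9]
finger_gap: 0.216
grasp_force: 107.5
```

```bash
cat >> h.py <<'E'
E2=EYE-2.2*H+np.array([0,0,-1.4])
def arc(ths,off=(0,0),y=-14,az=77.8):
    o=env.get_obs(); M=np.array([H,HY,[0,0,1]]); r=M@(tip()-E2)
    th=np.linspace(0,1.7,3401); 
    A=lambda t: np.array([34-(34*np.cos(t)+155*np.sin(t)),155*np.cos(t)-34*np.sin(t)-155])
    d=np.hypot(*(A(th)-r[[0,2]][:,None])); i=d.argmin(); t0=th[i]
    n=np.array([-np.sin(t0+.216),np.cos(t0+.216)]); tg=np.array([-np.cos(t0+.216),-np.sin(t0+.216)])
    F=M@o['force']+[0,0,.95]; v=r[[0,2]]-A(t0)
    print('t %.2f'%o['time'],'rod rel',r,'theta %.3f radial %.2f'%(t0,v@n),'F(hx,hy,z) net',F,'radial %.2f tang(open+) %.2f'%(F[[0,2]]@n,F[[0,2]]@tg),'M',M@o['torque'],'q',o['joints'],'R',Rot.from_matrix(down(az).T@Rot.from_quat(o['tcp_rot']).as_matrix()).as_rotvec())
    for t in ths:
        a=A(t)+np.array(off)-r[[0,2]]; print('  th %.2f x %.2f y %.2f z %.2f'%(t,a[0]/10,-(y-r[1])/10,-a[1]/10))
E
python3 - <<'E'
from h import *
arc([0,.02,.04,.06,.08,.1,.12,.14,.16,.2])
E
```

```text
t 7.52 rod rel [  0.11 -13.5    0.11] theta 0.000 radial 0.08 F(hx,hy,z) net [-0.08  0.19  0.06] radial 0.07 tang(open+) 0.06 M [ 0.04 -0.02  0.03] q [ 0.35  0.11 -0.85  2.01  0.09  1.07 -0.76] R [0. 0. 0.]
  th 0.00 x -0.01 y 0.05 z 0.01
  th 0.02 x -0.32 y 0.05 z 0.08
  th 0.04 x -0.63 y 0.05 z 0.16
  th 0.06 x -0.93 y 0.05 z 0.24
  th 0.08 x -1.24 y 0.05 z 0.33
  th 0.10 x -1.54 y 0.05 z 0.43
  th 0.12 x -1.84 y 0.05 z 0.53
  th 0.14 x -2.14 y 0.05 z 0.64
  th 0.16 x -2.44 y 0.05 z 0.75
  th 0.20 x -3.02 y 0.05 z 1.00
```

Call:
servo_tool(
  motion=[
    [[1,-0.16,0,0.04,0,0,0],[1,-0.32,0,0.08,0,0,0],[1,-0.48,0,0.12,0,0,0],[1,-0.63,0,0.16,0,0,0],[1,-0.73,0,0.18,0,0,0],[1,-0.73,0,0.18,0,0,0]],
  ],
)

```text
time: 8.02
eef_pos: [403.4, 160.0, 423.6]
tcp_rot: [0.779, 0.628, 0.001, -0.0]
force: [2.0, 8.4, -0.8]
finger_gap: 0.216
grasp_force: 107.6
```

```bash
python3 - <<'E'
from h import *
arc([.06,.08,.1,.12,.14,.16,.2])
E
```

```text
t 8.02 rod rel [ -6.03 -13.57  -0.87] theta 0.038 radial 0.56 F(hx,hy,z) net [ 8.68 -0.16  0.18] radial -2.00 tang(open+) -8.44 M [-0.15 -1.79  0.07] q [ 0.36  0.1  -0.85  2.02  0.08  1.06 -0.74] R [-0.  0.  0.]
  th 0.06 x -0.32 y 0.04 z 0.14
  th 0.08 x -0.62 y 0.04 z 0.23
  th 0.10 x -0.93 y 0.04 z 0.33
  th 0.12 x -1.23 y 0.04 z 0.43
  th 0.14 x -1.53 y 0.04 z 0.54
  th 0.16 x -1.82 y 0.04 z 0.65
  th 0.20 x -2.41 y 0.04 z 0.90
```

Call:
servo_tool(
  motion=[
    [[1,-0.1,0,0.04,0,0,0],[1,-0.2,0,0.08,0,0,0],[1,-0.3,0,0.12,0,0,0],[1,-0.4,0,0.15,0,0,0],[1,-0.4,0,0.15,0,0,0]],
  ],
)

```text
time: 8.43
eef_pos: [402.5, 155.1, 421.7]
tcp_rot: [0.779, 0.627, 0.0, 0.0]
force: [0.2, 0.8, 0.9]
finger_gap: 0.214
grasp_force: 107.8
```

```bash
python3 - <<'E'
from h import *
arc([.06,.08,.1,.12,.14,.16,.2])
E
```

```text
t 8.43 rod rel [-11.38 -13.67  -3.15] theta 0.074 radial -0.20 F(hx,hy,z) net [ 0.8  -0.03  1.86] radial 1.55 tang(open+) -1.30 M [-0.03 -0.31  0.02] q [ 0.37  0.09 -0.84  2.02  0.08  1.06 -0.73] R [-0.  0.  0.]
  th 0.06 x 0.21 y 0.03 z -0.08
  th 0.08 x -0.09 y 0.03 z 0.01
  th 0.10 x -0.39 y 0.03 z 0.10
  th 0.12 x -0.69 y 0.03 z 0.20
  th 0.14 x -0.99 y 0.03 z 0.31
  th 0.16 x -1.29 y 0.03 z 0.43
  th 0.20 x -1.87 y 0.03 z 0.67
```

Call:
servo_tool(
  motion=[
    [[1,-0.1,0.03,-0.07,0,0,0],[1,-0.24,0.03,-0.05,0,0,0],[1,-0.39,0.03,0.0,0,0,0],[1,-0.54,0.03,0.05,0,0,0],[1,-0.69,0.03,0.1,0,0,0],[1,-0.69,0.03,0.1,0,0,0]],
  ],
)

```text
time: 8.93
eef_pos: [401.2, 148.1, 420.5]
tcp_rot: [0.779, 0.627, -0.0, -0.0]
force: [-0.5, -0.6, -0.7]
finger_gap: 0.217
grasp_force: 107.5
```

```bash
python3 - <<'E'
from h import *
arc([.12,.14,.16,.18,.2,.22,.24,.28])
E
```

```text
t 8.93 rod rel [-18.59 -13.89  -4.45] theta 0.120 radial 0.79 F(hx,hy,z) net [-0.72  0.4   0.26] radial 0.48 tang(open+) 0.59 M [ 0.03 -0.04  0.01] q [ 0.38  0.09 -0.84  2.03  0.07  1.05 -0.71] R [ 0. -0.  0.]
  th 0.12 x 0.03 y 0.01 z 0.07
  th 0.14 x -0.27 y 0.01 z 0.18
  th 0.16 x -0.57 y 0.01 z 0.29
  th 0.18 x -0.86 y 0.01 z 0.41
  th 0.20 x -1.15 y 0.01 z 0.54
  th 0.22 x -1.44 y 0.01 z 0.67
  th 0.24 x -1.73 y 0.01 z 0.81
  th 0.28 x -2.29 y 0.01 z 1.10
```

Call:
servo_tool(
  motion=[
    [[1,-0.27,0,0.11,0,0,0],[1,-0.57,0,0.22,0,0,0],[1,-0.86,0,0.34,0,0,0],[1,-1.15,0,0.47,0,0,0],[1,-1.44,0,0.6,0,0,0],[1,-1.44,0,0.6,0,0,0]],
  ],
)

```text
time: 9.43
eef_pos: [398.1, 133.8, 414.4]
tcp_rot: [0.779, 0.627, -0.0, -0.0]
force: [0.3, -1.0, -0.5]
finger_gap: 0.216
grasp_force: 107.5
```

```bash
python3 - <<'E'
from h import *
arc([.24,.26,.28,.3,.32,.34,.36,.38,.4])
E
```

```text
t 9.43 rod rel [-33.28 -13.87 -10.59] theta 0.220 radial 0.63 F(hx,hy,z) net [-0.88 -0.48  0.41] radial 0.74 tang(open+) 0.62 M [ 0.04  0.1  -0.  ] q [ 0.4   0.07 -0.83  2.06  0.06  1.04 -0.67] R [ 0. -0.  0.]
  th 0.24 x -0.26 y 0.01 z 0.19
  th 0.26 x -0.54 y 0.01 z 0.34
  th 0.28 x -0.82 y 0.01 z 0.48
  th 0.30 x -1.10 y 0.01 z 0.64
  th 0.32 x -1.37 y 0.01 z 0.80
  th 0.34 x -1.65 y 0.01 z 0.96
  th 0.36 x -1.91 y 0.01 z 1.13
  th 0.38 x -2.18 y 0.01 z 1.31
  th 0.40 x -2.44 y 0.01 z 1.49
```

Call:
servo_tool(
  motion=[
    [[1,-0.28,0,0.11,0,0,0],[1,-0.57,0,0.26,0,0,0],[1,-0.86,0,0.4,0,0,0],[1,-1.14,0,0.55,0,0,0],[1,-1.41,0,0.71,0,0,0],[1,-1.69,0,0.87,0,0,0],[1,-1.95,0,1.04,0,0,0],[1,-2.22,0,1.22,0,0,0],[1,-2.48,0,1.4,0,0,0],[1,-2.48,0,1.4,0,0,0]],
  ],
)

```text
time: 10.27
eef_pos: [392.7, 109.7, 400.3]
tcp_rot: [0.779, 0.627, -0.0, -0.0]
force: [0.1, -1.6, -1.2]
finger_gap: 0.214
grasp_force: 107.5
```

```bash
python3 - <<'E'
from h import *
arc([.42,.44,.46,.48,.5,.52,.54,.56,.58,.6,.62,.64])
E
```

```text
t 10.27 rod rel [-57.97 -13.72 -24.67] theta 0.399 radial 0.83 F(hx,hy,z) net [-1.56 -0.45 -0.29] radial 0.67 tang(open+) 1.45 M [0.08 0.29 0.  ] q [ 0.44  0.06 -0.8   2.1   0.05  1.   -0.61] R [ 0. -0.  0.]
  th 0.42 x -0.23 y 0.03 z 0.27
  th 0.44 x -0.48 y 0.03 z 0.46
  th 0.46 x -0.73 y 0.03 z 0.65
  th 0.48 x -0.98 y 0.03 z 0.85
  th 0.50 x -1.22 y 0.03 z 1.06
  th 0.52 x -1.46 y 0.03 z 1.27
  th 0.54 x -1.69 y 0.03 z 1.49
  th 0.56 x -1.92 y 0.03 z 1.71
  th 0.58 x -2.14 y 0.03 z 1.93
  th 0.60 x -2.36 y 0.03 z 2.16
  th 0.62 x -2.58 y 0.03 z 2.39
  th 0.64 x -2.79 y 0.03 z 2.63
```

Call:
servo_tool(
  motion=[
    [[1,-0.28,0,0.19,0,0,0],[1,-0.55,0,0.37,0,0,0],[1,-0.81,0,0.56,0,0,0],[1,-1.06,0,0.76,0,0,0],[1,-1.3,0,0.97,0,0,0],[1,-1.54,0,1.18,0,0,0],[1,-1.77,0,1.4,0,0,0],[1,-2.0,0,1.62,0,0,0],[1,-2.23,0,1.84,0,0,0],[1,-2.45,0,2.07,0,0,0],[1,-2.67,0,2.3,0,0,0],[1,-2.88,0,2.54,0,0,0],[1,-2.88,0,2.54,0,0,0]],
  ],
)

```text
time: 11.35
eef_pos: [386.6, 81.6, 374.8]
tcp_rot: [0.779, 0.627, -0.0, -0.0]
force: [-0.3, -1.6, -1.6]
finger_gap: 0.216
grasp_force: 107.5
```

```bash
python3 - <<'E'
from h import *
arc([.66,.68,.7,.72,.74,.76,.78,.8,.82,.84,.86,.88,.9])
E
```

```text
t 11.35 rod rel [-86.65 -13.63 -50.13] theta 0.640 radial 1.17 F(hx,hy,z) net [-1.61 -0.04 -0.67] radial 0.78 tang(open+) 1.56 M [-0.05  0.37  0.  ] q [ 0.47  0.07 -0.78  2.16  0.06  0.93 -0.56] R [ 0. -0.  0.]
  th 0.66 x -0.12 y 0.04 z 0.33
  th 0.68 x -0.32 y 0.04 z 0.57
  th 0.70 x -0.52 y 0.04 z 0.82
  th 0.72 x -0.71 y 0.04 z 1.08
  th 0.74 x -0.90 y 0.04 z 1.33
  th 0.76 x -1.08 y 0.04 z 1.59
  th 0.78 x -1.25 y 0.04 z 1.86
  th 0.80 x -1.42 y 0.04 z 2.13
  th 0.82 x -1.59 y 0.04 z 2.40
  th 0.84 x -1.75 y 0.04 z 2.67
  th 0.86 x -1.90 y 0.04 z 2.95
  th 0.88 x -2.05 y 0.04 z 3.23
  th 0.90 x -2.19 y 0.04 z 3.51
```

Call:
servo_tool(
  motion=[
    [[1,-0.24,0,0.23,0,0,0],[1,-0.45,0,0.47,0,0,0],[1,-0.65,0,0.72,0,0,0],[1,-0.84,0,0.98,0,0,0],[1,-1.03,0,1.23,0,0,0],[1,-1.21,0,1.5,0,0,0],[1,-1.38,0,1.77,0,0,0],[1,-1.55,0,2.04,0,0,0],[1,-1.72,0,2.31,0,0,0],[1,-1.88,0,2.58,0,0,0],[1,-2.03,0,2.86,0,0,0],[1,-2.18,0,3.14,0,0,0],[1,-2.32,0,3.42,0,0,0],[1,-2.32,0,3.42,0,0,0]],
  ],
)

```text
time: 12.52
eef_pos: [381.7, 59.1, 340.6]
tcp_rot: [0.779, 0.627, -0.0, -0.0]
force: [-0.5, -2.3, -2.5]
finger_gap: 0.217
grasp_force: 107.4
```

```bash
python3 - <<'E'
from h import *
arc([.92,.94,.96,.98,1,1.02,1.04,1.06,1.08])
E
```

```text
t 12.52 rod rel [-109.68  -13.52  -84.37] theta 0.898 radial 1.42 F(hx,hy,z) net [-2.4   0.   -1.56] radial 1.47 tang(open+) 2.46 M [-0.01  0.58 -0.07] q [ 0.49  0.12 -0.75  2.21  0.11  0.85 -0.55] R [ 0. -0.  0.]
  th 0.92 x -0.02 y 0.05 z 0.38
  th 0.94 x -0.15 y 0.05 z 0.67
  th 0.96 x -0.28 y 0.05 z 0.96
  th 0.98 x -0.40 y 0.05 z 1.25
  th 1.00 x -0.51 y 0.05 z 1.55
  th 1.02 x -0.62 y 0.05 z 1.85
  th 1.04 x -0.72 y 0.05 z 2.15
  th 1.06 x -0.82 y 0.05 z 2.45
  th 1.08 x -0.90 y 0.05 z 2.76
```

Call:
servo_tool(
  motion=[
    [[1,-0.2,0,0.28,0,0,0],[1,-0.35,0,0.57,0,0,0],[1,-0.49,0,0.87,0,0,0],[1,-0.61,0,1.17,0,0,0],[1,-0.72,0,1.47,0,0,0],[1,-0.83,0,1.77,0,0,0],[1,-0.93,0,2.07,0,0,0],[1,-0.93,0,2.07,0,0,0],[1,-0.93,0,2.07,0,0,0]],
  ],
)

```text
time: 13.27
eef_pos: [379.8, 50.3, 320.2]
tcp_rot: [0.779, 0.627, -0.0, -0.0]
force: [-1.1, -1.2, -3.5]
finger_gap: 0.212
grasp_force: 107.4
```

```bash
python3 - <<'E'
from h import *
arc([1.04,1.06,1.08,1.1,1.12,1.14,1.16])
E
```

```text
t 13.27 rod rel [-118.63  -13.5  -104.68] theta 1.036 radial 2.03 F(hx,hy,z) net [-1.43  0.78 -2.51] radial 0.57 tang(open+) 2.83 M [0.04 0.47 0.  ] q [ 0.49  0.15 -0.74  2.24  0.14  0.8  -0.56] R [0. 0. 0.]
  th 1.04 x 0.18 y 0.05 z 0.12
  th 1.06 x 0.08 y 0.05 z 0.42
  th 1.08 x -0.01 y 0.05 z 0.73
  th 1.10 x -0.09 y 0.05 z 1.03
  th 1.12 x -0.17 y 0.05 z 1.34
  th 1.14 x -0.24 y 0.05 z 1.65
  th 1.16 x -0.30 y 0.05 z 1.96
```

Call:
servo_tool(
  motion=[
    [[1,-0.08,0,0.2,0,0,0],[1,-0.15,0,0.4,0,0,0],[1,-0.21,0,0.6,0,0,0],[1,-0.21,0,0.6,0,0,0],[1,-0.21,0,0.6,0,0,0]],
  ],
)

```text
time: 13.68
eef_pos: [379.4, 48.3, 314.3]
tcp_rot: [0.779, 0.627, -0.0, -0.0]
force: [0.5, 0.8, -3.5]
finger_gap: 0.218
grasp_force: 107.4
```

```bash
python3 - <<'E'
from h import *
arc([1.1,1.12,1.14,1.16])
E
```

```text
t 13.68 rod rel [-120.68  -13.55 -110.59] theta 1.076 radial 2.25 F(hx,hy,z) net [ 0.94 -0.35 -2.55] radial -1.61 tang(open+) 2.19 M [0.02 0.18 0.01] q [ 0.48  0.16 -0.73  2.25  0.16  0.78 -0.57] R [0. 0. 0.]
  th 1.10 x 0.11 y 0.04 z 0.44
  th 1.12 x 0.04 y 0.04 z 0.75
  th 1.14 x -0.04 y 0.04 z 1.06
  th 1.16 x -0.10 y 0.04 z 1.37
```

Call:
servo_tool(
  motion=[
    [[1,0.02,0,0.2,0,0,0],[1,-0.02,0,0.4,0,0,0],[1,-0.08,0,0.6,0,0,0],[1,-0.08,0,0.6,0,0,0],[1,-0.08,0,0.6,0,0,0]],
  ],
)

```text
time: 14.1
eef_pos: [379.2, 47.5, 308.3]
tcp_rot: [0.779, 0.627, -0.0, -0.0]
force: [-0.2, -0.4, -2.5]
finger_gap: 0.219
grasp_force: 107.5
```

```bash
python3 - <<'E'
from h import *
arc([1.14,1.16,1.18,1.2])
E
```

```text
t 14.10 rod rel [-121.55  -13.61 -116.61] theta 1.113 radial 1.53 F(hx,hy,z) net [-0.45  0.11 -1.57] radial 0.06 tang(open+) 1.63 M [-0.03  0.46 -0.02] q [ 0.48  0.18 -0.73  2.25  0.17  0.77 -0.58] R [0. 0. 0.]
  th 1.14 x 0.05 y 0.04 z 0.46
  th 1.16 x -0.01 y 0.04 z 0.77
  th 1.18 x -0.07 y 0.04 z 1.08
  th 1.20 x -0.12 y 0.04 z 1.39
```

Call:
servo_tool(
  motion=[
    [[1,-0.03,0,0.2,0,0,0],[1,-0.07,0,0.4,0,0,0],[1,-0.07,0,0.4,0,0,0],[1,-0.07,0,0.4,0,0,0]],
  ],
)

```text
time: 14.43
eef_pos: [379.0, 46.8, 304.3]
tcp_rot: [0.779, 0.627, -0.0, -0.0]
force: [-0.5, -2.0, -2.4]
finger_gap: 0.218
grasp_force: 107.5
```

```bash
python3 - <<'E'
from h import *
arc([1.14,1.16,1.18,1.2])
E
```

```text
t 14.43 rod rel [-122.28  -13.57 -120.63] theta 1.139 radial 1.33 F(hx,hy,z) net [-2.12  0.1  -1.43] radial 1.76 tang(open+) 1.86 M [-0.02  0.57 -0.07] q [ 0.48  0.18 -0.73  2.26  0.18  0.76 -0.59] R [ 0. -0.  0.]
  th 1.14 x 0.12 y 0.04 z 0.05
  th 1.16 x 0.06 y 0.04 z 0.36
  th 1.18 x 0.00 y 0.04 z 0.68
  th 1.20 x -0.05 y 0.04 z 0.99
```

Call:
servo_tool(
  motion=[
    [[1,-0.08,0,0.2,0,0,0],[1,-0.14,0,0.4,0,0,0],[1,-0.18,0,0.6,0,0,0],[1,-0.18,0,0.6,0,0,0],[1,-0.18,0,0.6,0,0,0]],
  ],
)

```text
time: 14.85
eef_pos: [378.7, 45.1, 298.3]
tcp_rot: [0.779, 0.627, -0.0, -0.0]
force: [1.2, 0.4, -2.9]
finger_gap: 0.217
grasp_force: 107.4
```

```bash
python3 - <<'E'
from h import *
arc([1.18,1.2,1.22,1.24,1.26])
E
```

```text
t 14.85 rod rel [-123.97  -13.54 -126.62] theta 1.177 radial 1.81 F(hx,hy,z) net [ 0.61 -1.09 -1.95] radial -0.94 tang(open+) 1.82 M [-0.02  0.18 -0.08] q [ 0.47  0.2  -0.72  2.26  0.19  0.74 -0.6 ] R [0. 0. 0.]
  th 1.18 x 0.17 y 0.05 z 0.08
  th 1.20 x 0.12 y 0.05 z 0.39
  th 1.22 x 0.07 y 0.05 z 0.70
  th 1.24 x 0.03 y 0.05 z 1.02
  th 1.26 x -0.00 y 0.05 z 1.34
```

Call:
servo_tool(
  motion=[
    [[1,-0.02,0,0.2,0,0,0],[1,-0.05,0,0.4,0,0,0],[1,-0.08,0,0.6,0,0,0],[1,-0.08,0,0.6,0,0,0],[1,-0.08,0,0.6,0,0,0]],
  ],
)

```text
time: 15.27
eef_pos: [378.5, 44.2, 292.3]
tcp_rot: [0.779, 0.627, -0.0, -0.0]
force: [-0.1, 0.3, -2.7]
finger_gap: 0.218
grasp_force: 107.5
```

```bash
python3 - <<'E'
from h import *
arc([1.22,1.24,1.26,1.28,1.3])
E
```

```text
t 15.27 rod rel [-124.85  -13.53 -132.65] theta 1.215 radial 1.73 F(hx,hy,z) net [ 0.28  0.19 -1.75] radial -0.52 tang(open+) 1.70 M [ 0.04  0.38 -0.03] q [ 0.47  0.21 -0.72  2.27  0.21  0.73 -0.61] R [0. 0. 0.]
  th 1.22 x 0.16 y 0.05 z 0.10
  th 1.24 x 0.12 y 0.05 z 0.42
  th 1.26 x 0.09 y 0.05 z 0.73
  th 1.28 x 0.06 y 0.05 z 1.05
  th 1.30 x 0.04 y 0.05 z 1.36
```

Call:
servo_tool(
  motion=[
    [[1,-0.01,0,0.2,0,0,0],[1,-0.03,0,0.4,0,0,0],[1,-0.06,0,0.6,0,0,0],[1,-0.06,0,0.6,0,0,0],[1,-0.06,0,0.6,0,0,0]],
  ],
)

```text
time: 15.68
eef_pos: [378.3, 43.7, 286.3]
tcp_rot: [0.779, 0.627, -0.0, -0.0]
force: [0.2, 0.1, -2.7]
finger_gap: 0.217
grasp_force: 107.5
```

```bash
python3 - <<'E'
from h import *
arc([1.26,1.28,1.3,1.32,1.34])
E
```

```text
t 15.68 rod rel [-125.44  -13.54 -138.63] theta 1.252 radial 1.59 F(hx,hy,z) net [ 0.13 -0.19 -1.8 ] radial -0.32 tang(open+) 1.77 M [ 0.05  0.45 -0.04] q [ 0.46  0.22 -0.71  2.27  0.22  0.71 -0.62] R [0. 0. 0.]
  th 1.26 x 0.15 y 0.05 z 0.13
  th 1.28 x 0.12 y 0.05 z 0.45
  th 1.30 x 0.10 y 0.05 z 0.77
  th 1.32 x 0.08 y 0.05 z 1.08
  th 1.34 x 0.08 y 0.05 z 1.40
```

Call:
servo_tool(
  motion=[
    [[1,-0.01,0,0.2,0,0,0],[1,-0.03,0,0.4,0,0,0],[1,-0.05,0,0.6,0,0,0],[1,-0.05,0,0.6,0,0,0],[1,-0.05,0,0.6,0,0,0]],
  ],
)

```text
time: 16.1
eef_pos: [378.3, 43.2, 280.3]
tcp_rot: [0.779, 0.627, -0.0, -0.0]
force: [-0.4, -0.0, -4.0]
finger_gap: 0.214
grasp_force: 107.5
```

```bash
python3 - <<'E'
from h import *
arc([1.3,1.32,1.34,1.36,1.38])
E
```

```text
t 16.10 rod rel [-125.89  -13.54 -144.62] theta 1.290 radial 1.54 F(hx,hy,z) net [-0.1   0.4  -3.07] radial -0.09 tang(open+) 3.07 M [ 0.01  0.36 -0.05] q [ 0.45  0.24 -0.7   2.28  0.24  0.7  -0.63] R [0. 0. 0.]
  th 1.30 x 0.14 y 0.05 z 0.17
  th 1.32 x 0.13 y 0.05 z 0.49
  th 1.34 x 0.12 y 0.05 z 0.80
  th 1.36 x 0.12 y 0.05 z 1.12
  th 1.38 x 0.13 y 0.05 z 1.44
```

Call:
servo_tool(
  motion=[
    [[1,-0.01,0,0.2,0,0,0],[1,-0.02,0,0.4,0,0,0],[1,-0.03,0,0.6,0,0,0],[1,-0.03,0,0.6,0,0,0],[1,-0.03,0,0.6,0,0,0]],
  ],
)

```text
time: 16.52
eef_pos: [378.3, 43.0, 274.3]
tcp_rot: [0.779, 0.627, 0.0, -0.0]
force: [0.4, 0.6, -1.1]
finger_gap: 0.219
grasp_force: 107.8
```

```bash
python3 - <<'E'
from h import *
arc([1.34,1.36,1.38,1.4,1.42])
E
```

```text
t 16.52 rod rel [-126.11  -13.61 -150.54] theta 1.327 radial 1.48 F(hx,hy,z) net [ 0.62 -0.25 -0.19] radial -0.63 tang(open+) 0.17 M [ 0.02 -0.03 -0.02] q [ 0.45  0.25 -0.7   2.28  0.25  0.68 -0.65] R [0. 0. 0.]
  th 1.34 x 0.14 y 0.04 z 0.21
  th 1.36 x 0.14 y 0.04 z 0.53
  th 1.38 x 0.15 y 0.04 z 0.84
  th 1.40 x 0.16 y 0.04 z 1.16
  th 1.42 x 0.18 y 0.04 z 1.48
```

Weight has left the hook (force and moment both near zero). I check once by lowering 1 mm more.

Call:
servo_tool(
  motion=[
    [[1,0,0,0.1,0,0,0],[1,0,0,0.1,0,0,0],[1,0,0,0.1,0,0,0]],
  ],
)

```text
time: 16.77
eef_pos: [378.2, 42.9, 273.4]
tcp_rot: [0.779, 0.627, 0.0, -0.0]
force: [-0.9, 0.5, -1.2]
finger_gap: 0.221
grasp_force: 107.8
```

```bash
python3 - <<'E'
from h import *
arc([]); f=snap('top','t4'); snap('wrist','w4')
im=cv2.imread('pics/t4.png'); x,y,w,h=160,160,160,130
a=cv2.resize(im[y:y+h,x:x+w],None,fx=3,fy=3,interpolation=cv2.INTER_CUBIC)
b=cv2.resize(cv2.imread('pics/w4.png'),(312,195)); o=np.zeros((390,795,3),np.uint8); o[:,:480]=a; o[:195,483:]=b; cv2.imwrite('pics/c4.png',o)
E
```

```text
t 16.77 rod rel [-126.16  -13.61 -151.49] theta 1.333 radial 1.51 F(hx,hy,z) net [ 0.25  0.96 -0.25] radial -0.26 tang(open+) 0.24 M [-0.02  0.02 -0.  ] q [ 0.44  0.25 -0.7   2.28  0.26  0.68 -0.65] R [0. 0. 0.]
```

View pics/c4.png

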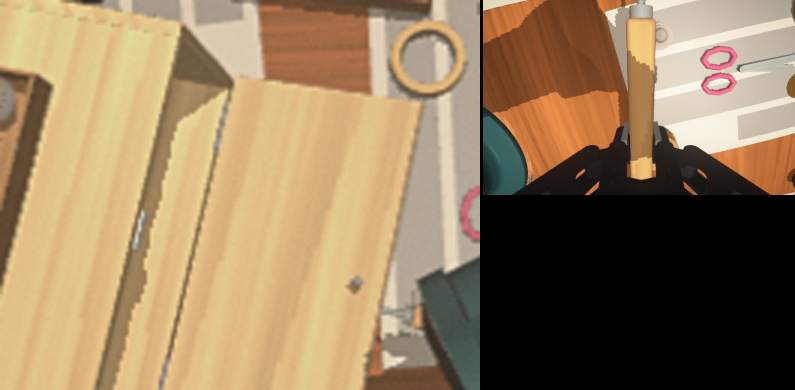

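The picture shows the flap lying open and level-ish over its supports, with the hook under it at the eye and the gripper well clear of the edge. Unhooking sideways, away from the hutch centre.

Call:
servo_tool(
  motion=[
    [[1,0,-0.3,0,0,0,0],[1,0,-0.6,0,0,0,0],[1,0,-0.9,0,0,0,0],[1,0,-1.2,0,0,0,0],[1,0,-1.5,0,0,0,0],[1,0,-1.8,0,0,0,0],[1,0,-2.1,0,0,0,0],[1,0,-2.4,0,0,0,0],[1,0,-2.6,0,0,0,0],[1,0,-2.6,0,0,0,0],[1,0,-2.6,0,0,0,0]],
  ],
)

```text
time: 17.78
eef_pos: [352.8, 48.5, 273.4]
tcp_rot: [0.779, 0.627, 0.0, 0.0]
force: [-0.3, 0.3, -1.0]
finger_gap: 0.215
grasp_force: 107.8
```

```bash
python3 - <<'E'
from h import *
arc([])
E
```

```text
t 17.78 rod rel [-126.15   12.37 -151.47] theta 1.333 radial 1.51 F(hx,hy,z) net [ 0.26  0.38 -0.08] radial -0.26 tang(open+) 0.08 M [-0.   -0.06 -0.02] q [ 0.45  0.21 -0.72  2.33  0.22  0.66 -0.65] R [-0.  0.  0.]
```

Call:
servo_tool(
  motion=[
    [[1,0,0,0.7,0,0,0],[1,0,0,1.6,0,0,0],[1,0,0,2.5,0,0,0],[1,0,0,3,0,0,0],[1,0,0,3,0,0,0],[1,-0.5,0.4,3,0,0,0],[1,-1.5,1.1,3,0,0,0],[1,-3,2.2,3,0,0,0],[1,-5,3.5,3,0,0,0],[1,-7,4.5,3,0,0,0],[1,-9,5,3,0,0,0],[1,-11,5.5,3,0,0,0],[1,-12,6,3,0,0,0],[1,-12,6,2,0,0,0],[1,-12,6,0,0,0,0],[1,-12,6,0,0,0,0],[1,-12,6,0,0,0,0]],
  ],
)

```text
time: 19.2
eef_pos: [386.1, -81.5, 274.6]
tcp_rot: [0.779, 0.627, 0.001, 0.001]
force: [-1.2, 0.0, -0.8]
finger_gap: 0.218
grasp_force: 107.8
```

```bash
python3 - <<'E'
from h import *
arc([]); go([481.3,-282.4,300],77.0)
E
```

```text
t 19.20 rod rel [-246.22  -48.01 -150.35] theta 1.339 radial 121.57 F(hx,hy,z) net [-0.23  1.17  0.17] radial 0.23 tang(open+) -0.17 M [ 0.02 -0.01  0.01] q [ 0.72  0.26 -0.65  2.25  0.25  0.69 -0.32] R [-0. -0.  0.]
t 19.2 pos [386.1  -81.5  274.56] F [-1.19  0.02 -0.78] shift cm [-17.6   13.59  -2.5 ] rot [0.   0.   0.01]
```

Call:
servo_tool(
  motion=[
    [[1,-1,0.8,-0.5,0,0,0],[1,-3,2.3,-1,0,0,0],[1,-5.5,4.2,-1.5,0,0,0.005],[1,-8,6.2,-2,0,0,0.01],[1,-10.5,8.1,-2.5,0,0,0.014],[1,-13,10,-2.5,0,0,0.014],[1,-15,11.6,-2.5,0,0,0.014],[1,-16.8,13,-2.5,0,0,0.014],[1,-17.6,13.6,-2.5,0,0,0.014],[1,-17.6,13.6,-2.5,0,0,0.014],[1,-17.6,13.6,-2.5,0,0,0.014],[1,-17.6,13.6,-2.5,0,0,0.014]],
  ],
)

```text
time: 20.2
eef_pos: [480.9, -281.3, 298.1]
tcp_rot: [0.783, 0.622, -0.0, -0.0]
force: [0.5, 0.3, -1.2]
finger_gap: 0.216
grasp_force: 107.8
```

```bash
python3 - <<'E'
from h import *
go([481.3,-282.4,205.3],77.0); f=snap('top','t5'); snap('wrist','w5')
o=env.get_obs(); R=Rot.from_quat(o['tcp_rot']).as_matrix(); tp=R@T+o['eef_pos']; el=R@[147.5+2,0,156.3]+o['eef_pos']; print(tp,proj(f,[tp,el]))
im=cv2.imread('pics/t5.png'); x,y,w,h=370,180,160,90
a=cv2.resize(im[y:y+h,x:x+w],None,fx=5,fy=5,interpolation=cv2.INTER_CUBIC); cv2.imwrite('pics/c5.png',a)
E
```

```text
t 20.2 pos [ 480.91 -281.26  298.14] F [ 0.52  0.3  -1.22] shift cm [-0.11  0.07  9.28] rot [-0. -0. -0.]
[ 543.46 -144.48  142.13] [[402.   208.08]
 [399.33 218.69]]
```

View pics/w5.png

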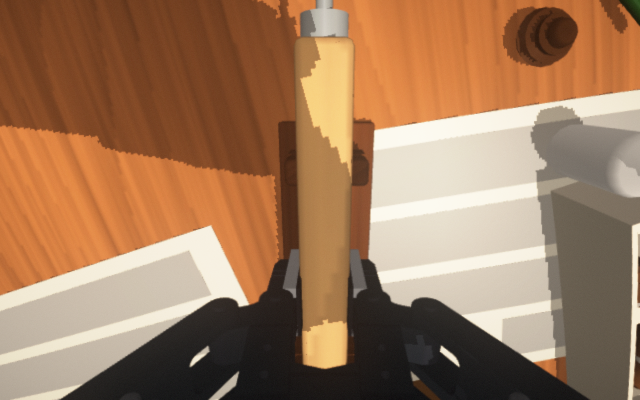

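The pole (columns 297–353) hangs centred over the rest (278–374), parallel to it; cone and glue are unmoved. Lowering.

Call:
servo_tool(
  motion=[
    [[1,-0.1,0.07,1.5,0,0,0],[1,-0.1,0.07,3.5,0,0,0],[1,-0.1,0.07,5.5,0,0,0],[1,-0.1,0.07,6.5,0,0,0],[1,-0.1,0.07,7.3,0,0,0],[1,-0.1,0.07,8,0,0,0],[1,-0.1,0.07,8.5,0,0,0],[1,-0.1,0.07,8.8,0,0,0],[1,-0.1,0.07,9.0,0,0,0],[1,-0.1,0.07,9.0,0,0,0],[1,-0.1,0.07,9.0,0,0,0]],
  ],
)

```text
time: 21.22
eef_pos: [481.7, -283.7, 208.7]
tcp_rot: [0.783, 0.622, 0.0, 0.0]
force: [0.6, -0.6, -0.4]
finger_gap: 0.214
grasp_force: 107.8
```

```bash
python3 - <<'E'
from h import *
go([481.3,-282.4,205.3],77.0); print(env.get_obs()['torque'])
E
```

```text
t 21.2167 pos [ 481.7  -283.72  208.68] F [ 0.56 -0.6  -0.42] shift cm [ 0.12 -0.07  0.34] rot [ 0.  0. -0.]
[ 0.01 -0.02  0.03]
```

Call:
servo_tool(
  motion=[
    [[1,0.1,-0.05,0.15,0,0,0],[1,0.1,-0.05,0.3,0,0,0],[1,0.1,-0.05,0.33,0,0,0],[1,0.1,-0.05,0.33,0,0,0]],
  ],
)

```text
time: 21.55
eef_pos: [481.4, -282.5, 205.4]
tcp_rot: [0.783, 0.622, -0.0, 0.0]
force: [-2.3, 1.8, 6.1]
finger_gap: 0.215
grasp_force: 109.2
```

```bash
python3 - <<'E'
from h import *
go([481.3,-282.4,205.3],77.0); print(env.get_obs()['torque'])
E
```

```text
t 21.55 pos [ 481.43 -282.48  205.37] F [-2.28  1.85  6.13] shift cm [ 0.01 -0.01  0.01] rot [ 0.  0. -0.]
[ 0.33  0.38 -0.01]
```

Seated (upward 6–7 N). Releasing slowly and rising straight up.

Call:
servo_tool(
  motion=[
    [[1.5,0,0,-0.05,0,0,0],[2.0,0,0,-0.05,0,0,0],[2.4,0,0,-0.05,0,0,0],[3.0,0,0,-0.05,0,0,0],[4.5,0,0,-0.05,0,0,0],[6.5,0,0,-0.05,0,0,0],[8.5,0,0,-0.05,0,0,0],[8.5,0,0,-0.05,0,0,0],[8.5,0,0,-0.05,0,0,0],[8.5,0,0,-1,0,0,0],[8.5,0,0,-3,0,0,0],[8.5,0,0,-6,0,0,0],[8.5,0,0,-9.5,0,0,0],[8.5,0,0,-9.5,0,0,0],[8.5,0,0,-9.5,0,0,0]],
  ],
  newtons=30,
)

```text
time: 22.8
eef_pos: [481.7, -282.8, 302.5]
tcp_rot: [0.783, 0.622, 0.0, 0.002]
force: [-0.0, 0.8, -1.8]
finger_gap: 0.996
grasp_force: 0.0
```

```bash
python3 - <<'E'
from h import *
go([481.3,-282.4,300],77.0); f=snap('wrist','w6'); t=snap('top','t6')
a=cv2.resize(cv2.imread('pics/w6.png'),(480,300)); b=cv2.imread('pics/t6.png')[100:300,90:540]
o=np.zeros((505,485,3),np.uint8); o[:300,:480]=a; o[302:502,:450]=b; cv2.imwrite('pics/c6.png',o)
E
```

```text
t 22.8 pos [ 481.7  -282.77  302.53] F [-0.05  0.83 -1.83] shift cm [ 0.03 -0.05  0.25] rot [ 0.  0. -0.]
```

View pics/c6.png

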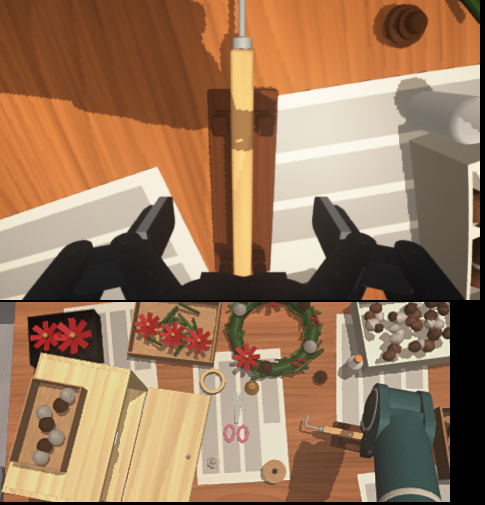

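The pole lies in both notches as before: its axis is at column 242 (323 at full scale) and its end at row 49 (66 at full scale). The flap is open, the bystanders are where they were, and the gripper is clear.

```bash
python3 - <<'E'
from h import *
print(sign_off())
E
```

```text
the job is handed in; nothing more can be done
None
```

The job is handed in at about 23 s: the flap was drawn from its catch and let down on the hook until its supports took the weight (about 76° open), and the pole is back in both notches, hook at the same end. The judge's result was not shown.

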